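# Clear the chopstick box and hold its lid at the balance point

## Robot

A 6-joint arm with a two-finger parallel gripper is mounted at the origin on the work surface. World frame = base frame: x ahead of the robot, y to its left, z up, the work surface at z = 0. Lengths are in mm, angles in rad, forces in N, time in s.
With the tool pointing down it reaches from about 200 to 875 mm from the base axis. Payload 3.4 kg.
Tool frame: the origin (TCP) lies at the very end of the fingers, on their centre line; the grasp point (between the pads) lies 19 mm behind it; z points along the fingers, x is the direction in which the jaws open and shut, and the axes are right-handed (so a half turn about z gives the same grasp; the last joint's range is limited). The gripper opens to 94 mm and grips with 3 to 60 N. Pads are 16 mm wide; open, the fingers measure 119 mm over their backs; the gripper's body (75 mm by 177 mm) begins 78 mm behind the grasp point.
Start: joints at [0.99, 0.276, 1.505, -0, 1.361, -0.121], TCP at [255.189, 515.309, 205.493] pointing down, gripper open.
Joint ranges: [-2.89, 2.89], [-0.75, 2.08], [0.22, 2.7], [-1.18, 4.32], [0.11, 2.71], [-2.7, 2.7]. Speed limits (rad/s): [2.57, 2.57, 3.14, 3.14, 3.14, 3.14].

## Interface

Orientations are given as [roll, pitch, yaw] about the fixed x, y, z axes, in that order (R = Rz(yaw) Ry(pitch) Rx(roll)).
In Python, from cell import manip, eoat, planner, cams gives the robot as it stands. The module is installed in compiled form; this text tells all that it offers. Calls block until the motion is done:
- manip.movep(position, orientation): joint-space move of the TCP to a pose.
- manip.servo_line(position, attitude=None, speed=150, f_stop=None): straight line of the TCP; attitude=None keeps the orientation; speed is the mean speed in mm/s. With f_stop (N) it stops when the force on the tool has changed by that much, and returns True; else False.
- manip.set_joints(angles): joint-space move.
- eoat.set_gripper(opening, force=None): finger opening in mm; force is the grip in N (None keeps the last); returns when the fingers have stopped.
- manip.sleep(seconds).
- planner.inverse_kinematics(position, orientation): joint angles nearest the present ones, or None.
- cams.read_camera(name): name is "side" or "top"; returns the picture (420x560x3 uint8, red, green, blue); there is no depth.
- cams.camera_info(name): a dict with "intrinsics" (3x3 intrinsics, pixels), "k1" (the pictures are not rectified: a ray, as slopes to the right and down, at radius r is drawn at 1 + k1 r^2 times it, then the intrinsics apply), "R" (3x3) and "t" (3): a world point X has camera coordinates R X + t. Camera axes: x right, y down, z forward; pixel columns grow to the right and rows downward; lengths in mm; the calibration is good to about 2 mm. A picture is of the moment at which its call begins. camera_info takes no time and is no camera call.
A pose or a line that the arm cannot do raises manip.Unreachable and nothing moves.
- manip.sign_off(): hands the job in, once; it reports no verdict.
Readings, each from a call of its own:
- manip.current_clock(): time.
- manip.current_joint_pos(): joint angles.
- manip.current_qd(): joint speeds.
- manip.current_tau(): joint torques, N m.
- manip.current_ee_pos(): TCP position.
- manip.current_tcp_rot(): TCP orientation.
- manip.current_contact_force(): force on the tool from outside, world axes, zero at the start.
- manip.current_moment(): the same for the moment, N m.
- manip.current_finger_gap(): finger opening in mm.
Only numpy, scipy, OpenCV 4.12 (cv2) and the standard library are available. Lean on these libraries where they do the work, as an engineer would, in place of code of your own. Each camera call takes 0.05 s, during which the arm holds its last target.

## Task

The chopstick box is about to be refilled, but a silicone cup has been left standing on its lid. Pinching softly (squeeze cup and lid with less than 15 N), lift that cup off and set it down upright inside the round wooden bento, without dropping it, while the lid stays shut. Then take the lid by the thumb bar at its front, swing it up to its balance point, where it stands straight up, and finish still holding it there, without letting it fall open past the top and without disturbing the other cups, the ladle or the bamboo mat roll.

Things in the scene. Friction and masses are not known exactly. Their poses are not given: they have to be found in the camera images.
- cup_mid (a point): Centre (half-way up) of the orange silicone cup that stands on the chopstick box's lid: an open round cup 42 mm tall, 52 mm across at the rim and 49 mm at the foot, wall 3 mm, about 40 g, axis z upright. Soft goods: squeeze it with less than 15 N.
- bento_floor (a point): Centre of the inner floor (upper face, 6 mm above the bench) of the open, empty round wooden bento: 184 mm across outside, 172 mm inside, walls 6 mm thick, rim 32 mm above the bench. It is loose (0.35 kg) and stands to the left or the right of the chopstick box.
- lid_hinge (a point): Middle of the lid's hinge axis, 83 mm above the bench, on the fixed blue chopstick box (does not turn with the lid): y axis along the hinge, -x axis level towards the box's front (robot side), z up. The lid is a flat plate 6 mm thick, 244 mm long (y), reaching from 4 to 118 mm in front of the axis when shut, top face then 86 mm above the bench.
- lid_bar (a point): Centre of the lid's thumb bar (turns with the lid): a round bar 14 mm thick, 32 mm long, parallel to the hinge (y), 150 mm from the hinge axis in the lid's plane, on a neck 14 mm wide running 32 mm out from the middle of the lid's front edge. Pinched from above by its two flat ends, it turns easily between the fingers while the lid swings.
- lid (a joint): Angle of the lid about the hinge: 0 shut (flat), 1.571 standing straight up, which is its balance point, 2.2 fully open (leaning back, at its stop). It turns almost without friction or spring, weighs about 0.2 kg, and let go it falls shut below 1.57 and falls open above.
- cup_b: Bystander: a like orange cup standing on the bench by the box's left rear corner; origin at the centre of its underside.
- cup_c: Bystander: another like orange cup, standing on the bench by the box's right rear corner; origin at the centre of its underside.
- ladle: Bystander: steel ladle lying on the bench behind the box, bowl 84 mm across and 30 mm tall, handle 270 mm long along its -y axis; origin under the centre of the bowl.
- matroll: Bystander: rolled bamboo mat, 160 mm long (its x axis), 44 mm thick, lying on the bench at the side of the box that the bento is not on; origin at the centre of its underside.
- chopbox: The blue plastic chopstick box, fixed to the bench: 110 mm deep (x), 240 mm long (y), 80 mm tall without the lid; its front faces its -x axis. Origin at the centre of its underside; the hinge axis lies 59 mm behind it (+x).
There are look-alikes about, which are no part of the job. What is shaped like the part that bears cup_mid but black is not meant. Several things look just like the part that bears bento_floor: the one meant starts nearest to the robot's base.

How it is judged (in metres and radians):
On the way, in this order (a step that is already met when the one before it is completed fails the run):
1. the cup stands upright in the bento, let go, while the lid is still shut (horizontal distance between cup_mid and bento_floor below 0.066 m and z of cup_mid in the frame of bento_floor below 0.026 m and angle between cup_mid's own z axis and vertical below 0.15 rad and contact force between the fingers and cup below 0.05 N and value of joint lid below 0.1 rad), for 0.2 s.
2. the lid is held at its balance point (value of joint lid between 1.47 and 1.67 rad and contact force between the fingers and lid above 0.3 N), for 0.5 s.
At the end, for the whole second after the job is handed in: The lid is kept within 0.1 rad (about 6 degrees) of standing straight up (joint 1.47 to 1.67), still, by the gripper's fingers, which are still on it (at least 0.3 N); the cup stands upright (within 0.15 rad), at rest, on the bento's floor (all of step 2 and velocity of joint lid between -0.08 and 0.08 rad/s and contact force between cup and lid below 0.05 N and horizontal distance between cup_mid and bento_floor below 0.066 m and z of cup_mid in the frame of bento_floor below 0.026 m and angle between cup_mid's own z axis and vertical below 0.15 rad and linear speed of cup below 0.02 m/s); the arm keeps its last pose, push and grip.
It fails at once if the cup is squeezed or pressed hard (fingers' contact forces on it above 32 N in all: two fingers at 16 N each) (contact force between the fingers and cup above 32 N).
It fails at once if the lid is squeezed or pressed hard (fingers' contact forces on it above 32 N in all: two fingers at 16 N each) (contact force between the fingers and lid above 32 N).
It fails at once if the cup is dropped (falls freely by more than about 2 cm) (contact force between the fingers and cup below 0.02 N and linear speed of cup above 0.65 m/s).
It fails at once if the lid falls open past the top (value of joint lid above 1.95 rad).
It fails at once if a bystander is moved by more than 3 cm (distance of any of cup_b, cup_c, ladle, matroll from where it was at the start of the episode above 0.03 m).
It also fails if it takes over 64 s, if anything falls off the work surface, if the arm or the gripper's body presses on something with over 40 N, if the wrist force passes 120 N, or if a joint passes its speed limit or range.

## Working session

There is one attempt and no reset: what is moved stays moved. The work goes in short steps, each a Python script; the robot and the scene stay as the last script left them, time stands still between calls to the robot, and variables do not carry over. Pictures are saved under pics/ and viewed, and the job is handed in when it is done.

```bash
mkdir -p pics; cat > h.py <<'E'
import numpy as np,cv2
from cell import manip,eoat,planner,cams
def snap(n,f):
    im=cams.read_camera(n); cv2.imwrite('pics/'+f,im[:,:,::-1]); return im
def ray(n,u,v):
    c=cams.camera_info(n);K=np.array(c['intrinsics'],float);R=np.array(c['R']);t=np.array(c['t'])
    d=cv2.undistortPoints(np.array([[[u,v]]],float),K,np.array([c['k1'],0,0,0,0.]))[0,0]
    return -R.T@t, R.T@np.array([d[0],d[1],1.])
def onz(n,u,v,z):
    o,d=ray(n,u,v); return o+d*(z-o[2])/d[2]
def proj(n,X):
    c=cams.camera_info(n);K=np.array(c['intrinsics'],float)
    p,_=cv2.projectPoints(np.array(X,float).reshape(-1,1,3),cv2.Rodrigues(np.array(c['R'],float))[0],np.array(c['t'],float),K,np.array([c['k1'],0,0,0,0.]))
    return p[:,0]
E
python3 - <<'E'
from h import *
for n in('side','top'):
    snap(n,n+'0.png');c=cams.camera_info(n);print(n,c['k1'],ray(n,280,210))
print(manip.current_clock(),manip.current_finger_gap())
E
```

```text
side -0.13132912368801758 (array([ -185.05672838, -1031.64164876,   901.19472442]), array([ 0.55462763,  0.61360363, -0.56239876]))
top -0.03657904931934159 (array([ 371.53897365, -106.85172343, 1168.78481453]), array([ 2.03483245e-01, -6.85422787e-04, -9.79085655e-01]))
0.1 94.10289845642573
```

View pics/side0.png

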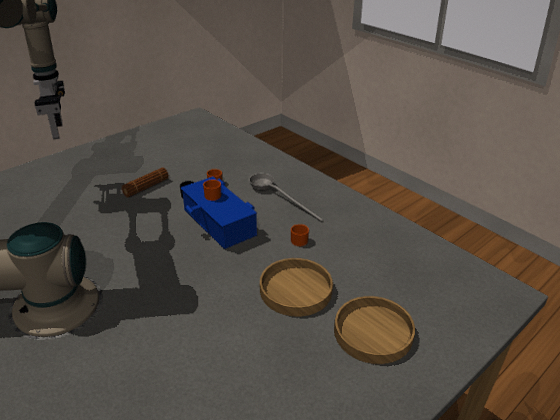

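View pics/top0.png

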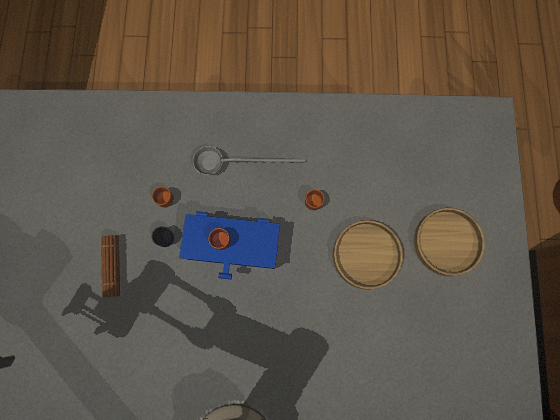

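The top view shows:
- **Cups:** the orange cup on the lid is at (219,239). A black look-alike stands on the bench at (163,237), and the bystander cups are at (163,197) and (314,199).
- **Bentos:** there are two, at (368,254) and (450,242). The robot's base is at about (235,410), so the left one at (368,254) is nearer and should be the one meant.
- **Lid:** the thumb bar is at (225,275), and the mat roll is at (110,265).

Next I'll measure these and confirm the choice in an enlarged crop.

```bash
cat > m.py <<'E'
from h import *
from scipy import optimize
def masks(im):
    h=cv2.cvtColor(im,cv2.COLOR_RGB2HSV); H,S,V=cv2.split(h)
    return dict(orange=((H<12)&(S>190)&(V>90)).astype('u1'),blue=((H>105)&(H<130)&(S>150)&(V>40)).astype('u1'),
      wood=((H>9)&(H<24)&(S>80)&(V>70)).astype('u1'))
def comps(m,a=30):
    n,l,s,c=cv2.connectedComponentsWithStats(m)
    return [(i,s[i],c[i],l==i) for i in range(1,n) if s[i][4]>=a]
E
python3 - <<'E'
from m import *
ims={n:cv2.imread(f'pics/{n}0.png')[:,:,::-1].copy() for n in('top','side')}
for n in ims:
    M=masks(ims[n])
    for k in M:
        for i,s,c,l in comps(M[k],60): 
            if s[4]<15000: print(n,k,s,c.round(1))
t=ims['top'][150:320,140:500]
cv2.imwrite('pics/crop0.png',cv2.resize(t,None,fx=2.2,fy=2.2,interpolation=cv2.INTER_CUBIC)[:,:,::-1])
t=ims['top'][205:290,170:290]
cv2.imwrite('pics/crop1.png',cv2.resize(t,None,fx=6,fy=6,interpolation=cv2.INTER_CUBIC)[:,:,::-1])
E
```

```text
top blue [ 179  212  101   67 4051] [230.5 241.5]
top wood [ 62   0  14  26 172] [67.7 12.9]
top wood [ 55  27  17  55 357] [63.7 52.9]
top wood [  0  28  24  61 766] [ 9.7 57.9]
top wood [151 186  20  20 160] [162.  194.5]
top wood [305 189  20  20 237] [314.7 198.8]
top wood [ 414  208   70   68 3546] [448.8 241.5]
top wood [ 333  220   70   69 3670] [367.3 254.4]
top wood [101 235  15  57 609] [107.7 263. ]
side orange [291 225  18  11  74] [300.4 230.3]
side blue [ 181  177   76   72 3014] [220.4 214. ]
side wood [127 167  39  20 112] [146.3 175.8]
side wood [206 168  16  10  93] [213.8 172.6]
side wood [  337   169   223   251 12652] [492.8 296.3]
side wood [203 180  17  20 222] [211.1 189.1]
side wood [290 224  19  23 273] [298.6 234.2]
side wood [ 259  258   74   58 2667] [297.  285.6]
side wood [ 335  296   80   67 3352] [375.6 328.7]
```

View pics/crop0.png

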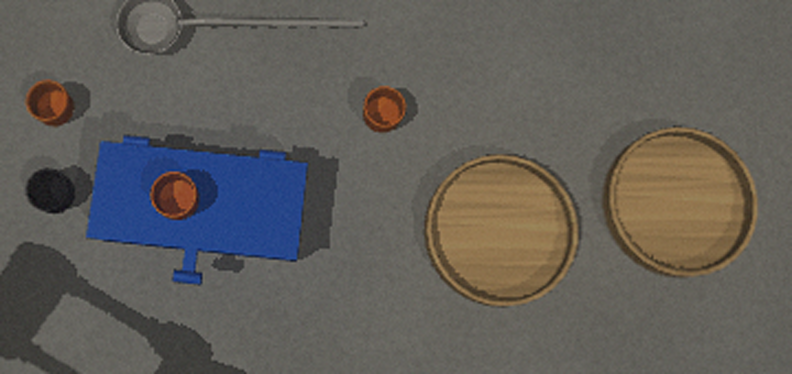

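View pics/crop1.png

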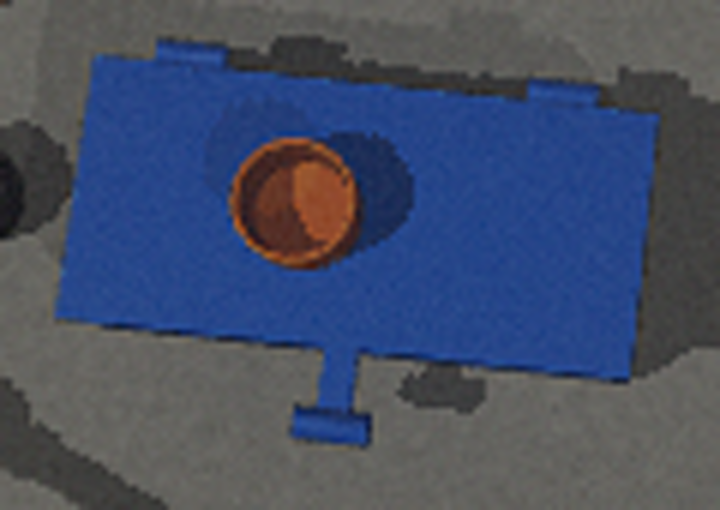

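The crop confirms it: the cup on the blue lid is orange, the black one stands on the bench, and the left of the two bentos is nearer the base. Next come the positions.

```bash
cat > loc.py <<'E'
from m import *
np.set_printoptions(precision=1,suppress=True)
im=cv2.imread('pics/top0.png')[:,:,::-1].copy(); sd=cv2.imread('pics/side0.png')[:,:,::-1].copy()
def c6(x,y): return 170+(x+.5)/6-.5,205+(y+.5)/6-.5
P=[onz('top',*c6(*p),86) for p in[(57,320),(93,57),(658,115),(630,382)]]
fl,rl,rr,fr=[p[:2] for p in P]
print('corners',fl,rl,rr,fr,'len',np.linalg.norm(fl-fr),np.linalg.norm(rl-rr),'dep',np.linalg.norm(fl-rl),np.linalg.norm(fr-rr))
yv=(fl-fr)+(rl-rr); yv/=np.linalg.norm(yv); xv=np.array([yv[1],-yv[0]])
yaw=np.arctan2(xv[1],xv[0]); cen=(fl+rl+rr+fr)/4
hinge=cen+xv*61
print('yaw',yaw,'lidcentre',cen,'hinge',hinge,'bar pred',hinge-150*xv,'box',hinge-59*xv)
print('bar seen', onz('top',*c6(331,424),86)[:2])
# cup rim
h=cv2.cvtColor(im,cv2.COLOR_RGB2HSV)
m=((h[...,0]<20)&(h[...,1]>100)).astype('u1')
s=[k for k in comps(m) if abs(k[2][0]-219)<8 and abs(k[2][1]-239)<8][0]; print(s[1],s[2])
x,y,w,hh=s[1][:4]
pl,pt=onz('top',x-.5,y+10,128),onz('top',x+10,y-.5,128)
print('cup rim from left/top', pl[:2]-[0,26], pt[:2]-[26,0])
pr,pb=onz('top',x+w-.5,y+10,128),onz('top',x+10,y+hh-.5,128)
print('cup rim from right/bottom', pr[:2]+[0,26], pb[:2]+[26,0])
# bento rim
mw=masks(im)['wood']
for a,b in((367,254),(449,242)):
    s=[k for k in comps(mw) if abs(k[2][0]-a)<8 and abs(k[2][1]-b)<8][0]
    cs=max(cv2.findContours(s[3].astype('u1'),cv2.RETR_EXTERNAL,cv2.CHAIN_APPROX_NONE)[0],key=cv2.contourArea)
    q=np.array([onz('top',*p,32)[:2] for p in cv2.convexHull(cs)[:,0].astype(float)],'f4')
    c,r=cv2.minEnclosingCircle(q); print('bento',c,r,np.hypot(*c))
for a,b in((162,194),(314,199)): print('cupbc',onz('top',a,b,42))
for p in((208,160),(305,161)): print('ladle',onz('top',*p,15))
for p in((102,235),(120,235),(102,297),(120,297)): print('mat',onz('top',*p,22))
C=np.array([*cen,86])
for n in('top','side'):
    I=(im if n=='top' else sd).copy()
E
python3 loc.py
```

```text
corners [469.3 144.8] [582.  136.2] [ 560.6 -106.2] [447.3 -96.3] len 242.05939694528837 243.35947732406848 dep 113.06471249652891 113.77298353141545
yaw -0.08951872954149834 lidcentre [514.8  19.6] hinge [575.6  14.2] bar pred [426.2  27.6] box [516.8  19.4]
bar seen [427.9  27.9]
[208 228  22  22 338] [219.3 238.4]
cup rim from left/top [515.2  42.4] [515.6  43.9]
cup rim from right/bottom [516.1  40.7] [513.5  41.5]
bento (491.6783752441406, -342.03814697265625) 92.94824981689453 598.9471751892702
bento (529.0621337890625, -562.4454345703125) 95.66354370117188 772.1733019720531
cupbc [644.9 211.9  42. ]
cupbc [ 637.4 -198.8   42. ]
ladle [751.7  96.9  15. ]
ladle [ 753.1 -175.8   15. ]
mat [533.3 372.9  22. ]
mat [534.1 323.8  22. ]
mat [368.7 357.4  22. ]
mat [369.7 309.6  22. ]
```

The sizes agree with the ones given: lid 242–243 × 113–114 mm, bento radius 93 mm, bar within 2 mm of its prediction. I'll check against the side view and plan the poses.

```bash
python3 - <<'E'
from m import *
np.set_printoptions(precision=2,suppress=True)
sd=cv2.imread('pics/side0.png')
a=-.0895; xv=np.array([np.cos(a),np.sin(a),0]); H=np.array([575.6,14.2,83])
pts=dict(cuptop=(515.3,42.3,128),cupbot=(515.3,42.3,86),bar=H-150*xv,hinge=H,bento=(491.7,-342,6))
for k,p in pts.items():
    q=proj('side',p)[0]; print(k,q); cv2.circle(sd,(int(q[0]*4+2),int(q[1]*4+2)),6,(0,255,0),-1,shift=2)
cv2.imwrite('pics/s1.png',cv2.resize(sd[150:330,160:360],None,fx=3.2,fy=3.2))
print(manip.current_tcp_rot(),manip.current_contact_force())
for y in (1.481,-1.66):
  for n,p in dict(cup=(515.3,42.3,90),bento=(491.7,-342,12),bar=(426,27.6,64),top=(575.6,14.2,214),topH=(575.6,14.2,300)).items():
    print(y,n,planner.inverse_kinematics(p,[np.pi,0,y]))
E
```

```text
cuptop [211.12 183.61]
cupbot [211.95 195.83]
bar [189.28 209.83]
hinge [234.12 193.5 ]
bento [294.21 288.21]
[-3.14  0.    1.11] [-0.53  0.    0.06]
1.481 cup [-0.05  0.28  1.8  -0.    1.05 -1.53]
1.481 bento [-0.72  0.47  1.72  0.    0.95 -2.2 ]
1.481 bar [-0.1   0.19  2.02 -0.    0.93 -1.58]
1.481 top [-0.1   0.27  1.49 -0.    1.38 -1.58]
1.481 topH [-0.1   0.24  1.32  0.    1.58 -1.58]
-1.66 cup [-0.05  0.28  1.8  -0.    1.05  1.61]
-1.66 bento [-0.72  0.47  1.72 -0.    0.95  0.94]
-1.66 bar [-0.1   0.19  2.02 -0.    0.93  1.56]
-1.66 top [-0.1   0.27  1.49 -0.    1.38  1.56]
-1.66 topH [-0.1   0.24  1.32 -0.    1.58  1.56]
```

View pics/s1.png

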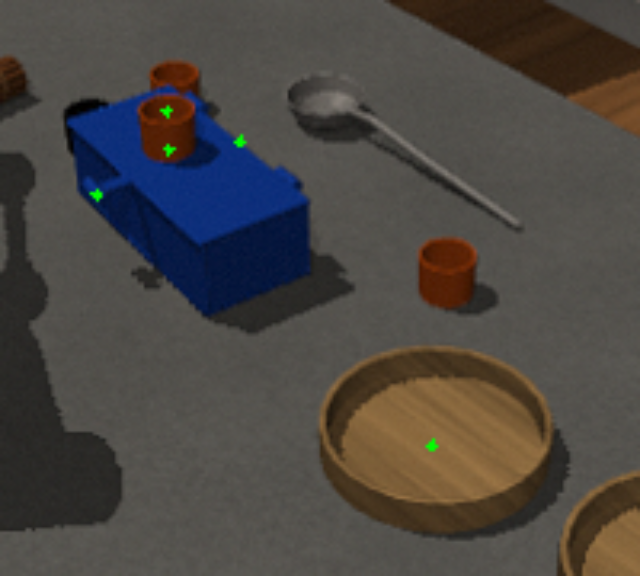

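The side view agrees: the projected dots land on the cup's axis, the bar, the hinge and the bento floor. I'll grasp the cup at 6 N.

```bash
python3 - <<'E'
from m import *
np.set_printoptions(precision=2,suppress=True)
D=[np.pi,0,1.481]
manip.movep([515.3,42.3,190],D)
manip.servo_line([515.3,42.3,140])
print(manip.servo_line([515.3,42.3,90.5],speed=60,f_stop=4),manip.current_ee_pos(),manip.current_contact_force())
eoat.set_gripper(44,force=6)
print(manip.current_finger_gap(),manip.current_contact_force(),manip.current_clock())
snap('side','g_side.png')
E
```

```text
False [515.65  42.29  90.74] [ 0.36  0.93 -0.51]
50.26429360223324 [ 0.02 -0.69  0.5 ] 4.25
```

View pics/g_side.png

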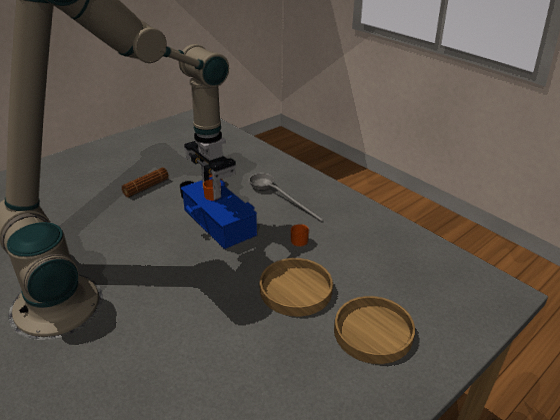

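The side picture shows the fingers straddling the orange cup at about (210,189), and the 50.3 mm gap matches its diameter. I'll lift it, carry it over and place it.

```bash
python3 - <<'E'
from m import *
np.set_printoptions(precision=2,suppress=True)
manip.servo_line([515.3,42.3,150],speed=60)
manip.servo_line([515.3,42.3,200],speed=100)
print(manip.current_finger_gap())
manip.movep([491.7,-342,150],[np.pi,0,1.0])
print('gap',manip.current_finger_gap(),manip.current_ee_pos())
manip.servo_line([491.7,-342,40],speed=80)
print('gap',manip.current_finger_gap())
r=manip.servo_line([491.7,-342,10.2],speed=20,f_stop=2.5)
print(r,manip.current_ee_pos(),manip.current_contact_force(),manip.current_finger_gap(),manip.current_clock())
snap('side','p_side.png')
E
```

```text
50.22970668313283
gap 50.69143680606235 [ 492.12 -340.85  150.11]
gap 50.07270598733635
True [ 491.66 -341.94   10.55] [-0.06  0.    4.42] 50.412323280124475 10.4667
```

View pics/p_side.png

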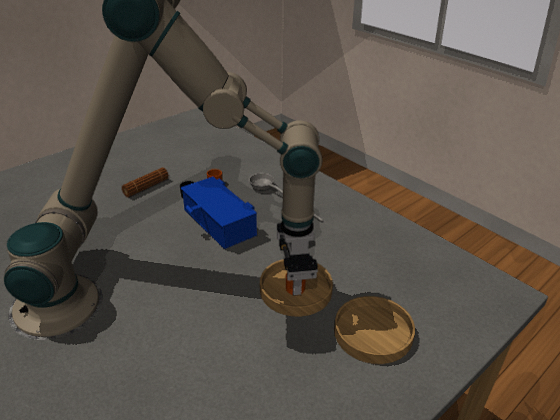

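The cup is in the nearer bento at about (296,285), and the contact force came at the expected height (TCP z 10.6 mm). I'll release it and check.

```bash
python3 - <<'E'
from m import *
np.set_printoptions(precision=2,suppress=True)
eoat.set_gripper(70)
manip.sleep(.4)
manip.servo_line([491.7,-342,60],speed=50)
manip.servo_line([491.7,-342,200],speed=150)
D=[np.pi,0,1.481]
manip.movep([426.3,27.7,180],D)
print(manip.current_clock(),manip.current_contact_force())
t=snap('top','r_top.png'); snap('side','r_side.png')
m=((cv2.cvtColor(t,cv2.COLOR_RGB2HSV)[...,0]<9)&(cv2.cvtColor(t,cv2.COLOR_RGB2HSV)[...,1]>200)).astype('u1')
for k in comps(m,30): print(k[1],k[2],onz('top',*k[2],48)[:2])
E
```

```text
15.0833 [-0.2  -0.17  0.16]
```

View pics/r_top.png

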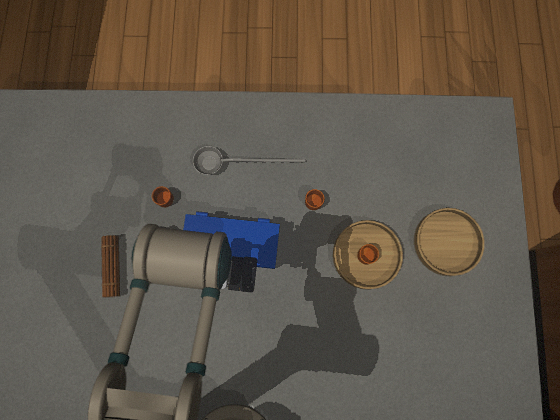

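View pics/r_side.png

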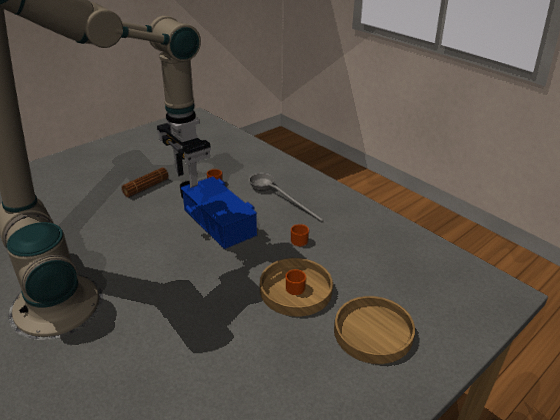

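The cup stands upright in the middle of the bento, at top (368,254) and side (296,283), and the lid is shut. Now for the thumb bar.

```bash
python3 - <<'E'
from m import *
np.set_printoptions(precision=2,suppress=True)
eoat.set_gripper(60)
manip.servo_line([426.6,27.7,120],speed=150)
print(manip.servo_line([426.6,27.7,64.5],speed=50,f_stop=4),manip.current_ee_pos(),manip.current_contact_force())
eoat.set_gripper(28,force=8)
print(manip.current_finger_gap(),manip.current_contact_force(),manip.current_ee_pos(),manip.current_clock())
im=snap('side','b_side.png')
cv2.imwrite('pics/b_crop.png',cv2.resize(im[120:260,130:290],None,fx=4,fy=4,interpolation=cv2.INTER_CUBIC)[:,:,::-1])
E
```

```text
False [426.92  27.68  64.77] [ 0.57 -0.15  0.13]
31.719524306308692 [ 0.02 -2.94  0.82] [426.61  27.18  64.58] 17.9417
```

View pics/b_crop.png

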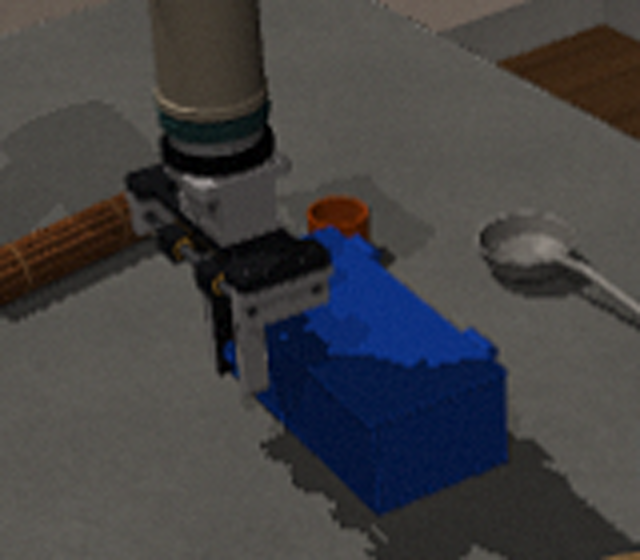

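The gap is 31.7 mm, which is the bar's 32 mm length, so the bar is held. I'll swing it along the arc in small chords and watch the force.

```bash
cat > sw.py <<'E'
from m import *
np.set_printoptions(precision=2,suppress=True)
a=-.0895; xv=np.array([np.cos(a),np.sin(a),0]); T0=np.array([426.6,27.1,64.5])
def T(th): return T0+150*(1-np.cos(th))*xv+np.array([0,0,150*np.sin(th)])
def swing(a0,a1,n,speed=45):
    for i,th in enumerate(np.linspace(a0,a1,n+1)[1:]):
        manip.servo_line(T(th),speed=speed)
        f=manip.current_contact_force(); print(round(th,2),f,round(manip.current_finger_gap(),2))
        if np.linalg.norm(f)>12: print('STOP');return False
    return True
E
python3 - <<'E'
from sw import *
swing(0,.6,6)
print(manip.current_clock())
im=snap('side','w1.png')
cv2.imwrite('pics/w1_crop.png',cv2.resize(im[100:260,130:290],None,fx=3.5,fy=3.5,interpolation=cv2.INTER_CUBIC)[:,:,::-1])
E
```

```text
0.1 [-0.66 -2.11 -0.86] 32.02
0.2 [-0.63 -2.03 -0.57] 32.19
0.3 [-0.8  -1.67 -2.08] 31.96
0.4 [-0.32 -1.08 -0.35] 32.09
0.5 [-1.26 -0.51 -0.43] 32.02
0.6 [-1.3  -1.18 -0.15] 32.42
20.8917
```

View pics/w1_crop.png

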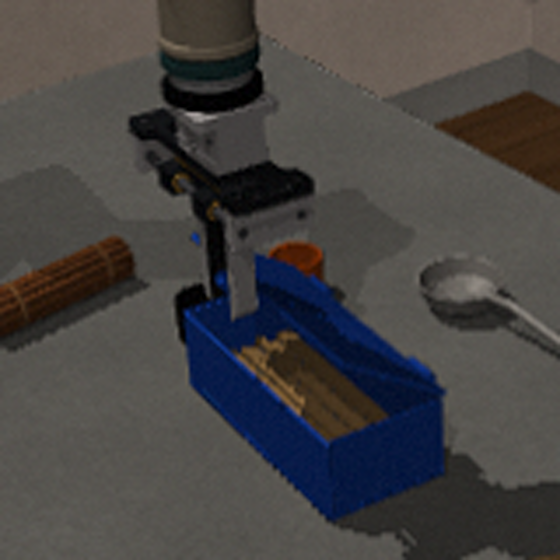

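```bash
cat > ov.py <<'E'
import sys
from sw import *
def overlay(n,img,th,box,f,out,H=np.array([575.6,14.2,83.])):
    yv=np.array([-xv[1],xv[0],0]); r=lambda d,y,o=0: H+y*yv+(-np.cos(th)*xv+np.sin(th)*np.array([0,0,1]))*d+(np.sin(th)*xv+np.cos(th)*np.array([0,0,1]))*o
    P=[r(118,122),r(118,-122),r(4,-122),r(4,122),r(150,16),r(150,-16)]
    x0,x1,y0,y1=box
    im=cv2.resize(img[y0:y1,x0:x1],None,fx=f,fy=f,interpolation=cv2.INTER_CUBIC)[:,:,::-1].copy()
    q=((proj(n,P)-[x0,y0]+.5)*f).astype(int)
    for p in q: cv2.circle(im,tuple(map(int,p)),3,(0,255,0),-1)
    print(q.tolist()); cv2.imwrite('pics/'+out,im)
E
python3 - <<'E'
from ov import *
overlay('side',cv2.imread('pics/w1.png')[:,:,::-1],.6,(150,270,130,260),4.5,'w1o.png')
E
```

```text
[[154, 167], [346, 334], [480, 372], [283, 209], [193, 222], [218, 244]]
```

View pics/w1o.png

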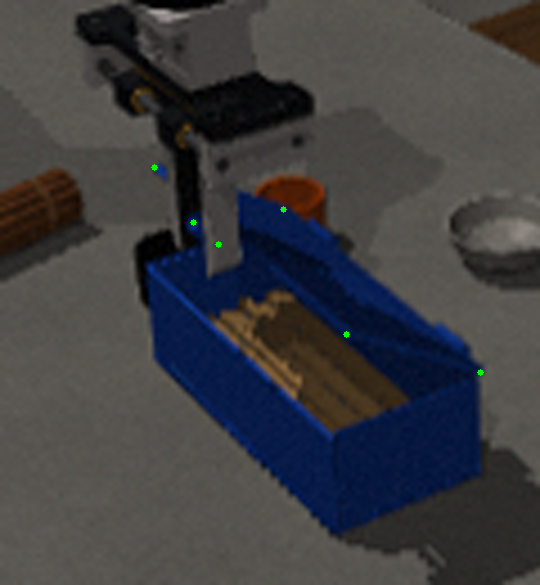

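The lid corner and bar match the predicted 0.6 rad: the corner's dot is at (154,167), right on the blue tip. I'll continue up.

```bash
python3 - <<'E'
from ov import *
swing(.6,1.4,8) and swing(1.4,1.565,3,20)
manip.sleep(.3)
print(manip.current_clock(),manip.current_ee_pos(),manip.current_contact_force(),manip.current_finger_gap())
overlay('side',snap('side','w2.png'),1.565,(150,270,110,260),4,'w2o.png')
overlay('top',snap('top','w2t.png'),1.565,(150,310,180,300),4.5,'w2to.png')
E
```

```text
0.7 [-1.31 -0.51  0.53] 31.42
0.8 [-0.88 -0.05  0.63] 31.86
0.9 [-0.77 -1.1   0.18] 32.13
1.0 [-1.44  0.26  0.64] 31.99
1.1 [-0.72 -0.81  2.29] 32.06
1.2 [-1.04  0.6   2.54] 32.34
1.3 [-0.52 -0.68  3.12] 32.24
1.4 [-1.   -0.9   3.44] 31.82
1.45 [-1.37 -0.19  3.49] 32.28
1.51 [-0.54 -0.32  4.39] 32.01
1.56 [-0.6  -1.14  5.39] 32.11
26.7833 [575.16  13.74 214.54] [-0.5  -0.12  4.43] 31.64305997009674
[[246, 132], [428, 267], [431, 407], [255, 263], [318, 147], [342, 164]]
[[113, 104], [586, 153], [585, 191], [161, 147], [309, 112], [373, 119]]
```

View pics/w2o.png

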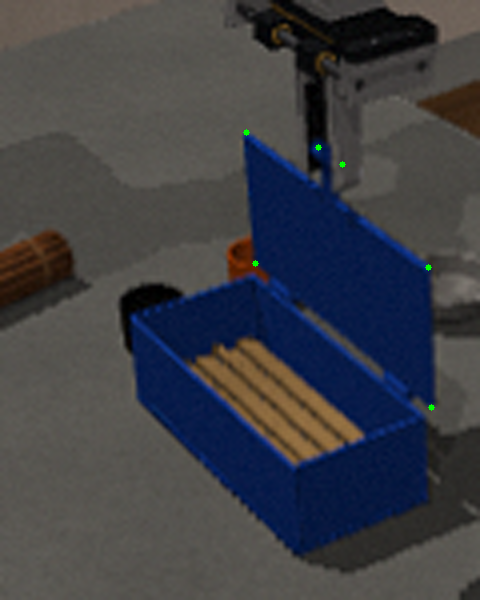

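View pics/w2to.png

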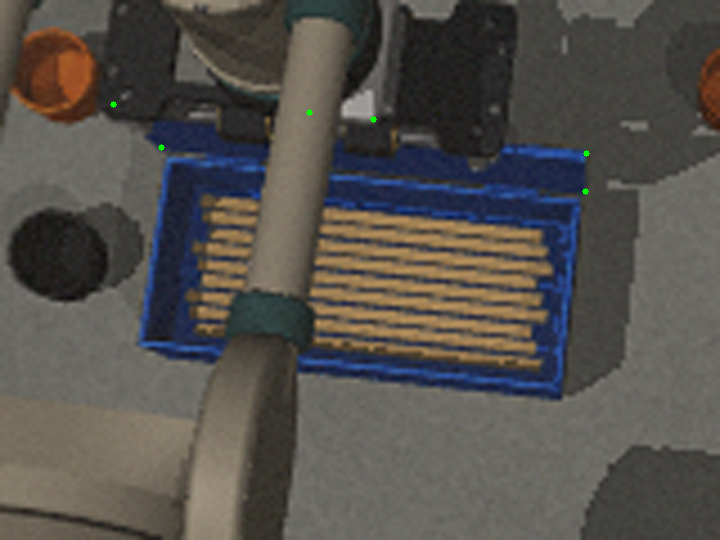

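The lid stands straight up. In the side view its top corners are at (246,132) and (428,267), and in the top view its corner is at (586,153). All are within about 1 source pixel of the 1.565 rad prediction, or about 0.015 rad. One last check of the cup and bystanders before handing in.

```bash
python3 - <<'E'
from m import *
a=cv2.imread('pics/side0.png')[:,:,::-1].copy();b=snap('side','fin.png');t0=cv2.imread('pics/top0.png')[:,:,::-1].copy();t=snap('top','fint.png')
for im in(a,b):
    print([(k[1].tolist(),k[2].round(1)) for k in comps(masks(im)['wood'],40) if k[1][4]<4000])
for im in (t0,t):
    print('top',[(k[1].tolist(),k[2].round(1)) for k in comps(masks(im)['wood'],100) if k[1][4]<4000 and k[2][1]>150])
print(np.round(manip.current_qd(),4),manip.current_contact_force(),manip.current_finger_gap(),manip.current_clock())
E
```

```text
[([127, 167, 39, 20, 112], array([146.3, 175.8])), ([206, 168, 16, 10, 93], array([213.8, 172.6])), ([203, 180, 17, 20, 222], array([211.1, 189.1])), ([290, 224, 19, 23, 273], array([298.6, 234.2])), ([259, 258, 74, 58, 2667], array([297. , 285.6])), ([335, 296, 80, 67, 3352], array([375.6, 328.7])), ([552, 409, 8, 11, 52], array([556.6, 415.5]))]
[([124, 167, 40, 23, 160], array([142.5, 178.2])), ([206, 168, 8, 12, 46], array([209.4, 173.8])), ([198, 195, 43, 31, 580], array([218.4, 209.7])), ([291, 224, 18, 22, 251], array([299.3, 234.6])), ([263, 258, 70, 58, 2562], array([298.5, 287. ])), ([335, 296, 80, 68, 3731], array([375. , 328.9]))]
top [([151, 186, 20, 20, 160], array([162. , 194.5])), ([305, 189, 20, 20, 237], array([314.7, 198.8])), ([414, 208, 70, 68, 3546], array([448.8, 241.5])), ([333, 220, 70, 69, 3670], array([367.3, 254.4])), ([101, 235, 15, 57, 609], array([107.7, 263. ]))]
top [([152, 186, 20, 22, 232], array([162.4, 195.7])), ([305, 189, 20, 20, 197], array([314.2, 198.8])), ([414, 208, 70, 68, 3644], array([448.8, 241.5])), ([334, 220, 69, 69, 3625], array([367.9, 254.1])), ([221, 226, 51, 11, 233], array([245.4, 231.2])), ([220, 233, 53, 11, 237], array([245. , 238.3])), ([101, 235, 15, 62, 513], array([106.4, 261.4])), ([219, 241, 51, 7, 113], array([244.2, 243.6])), ([219, 244, 52, 8, 120], array([245. , 247.2])), ([218, 247, 51, 11, 221], array([243.7, 252.5])), ([220, 255, 50, 7, 105], array([244.5, 258.1]))]
[-0.0014  0.0019 -0.0006 -0.0003  0.0017 -0.0003] [ 0.05789991 -1.29476619  5.62382611] 31.4552380193614 26.9833
```

View pics/fin.png

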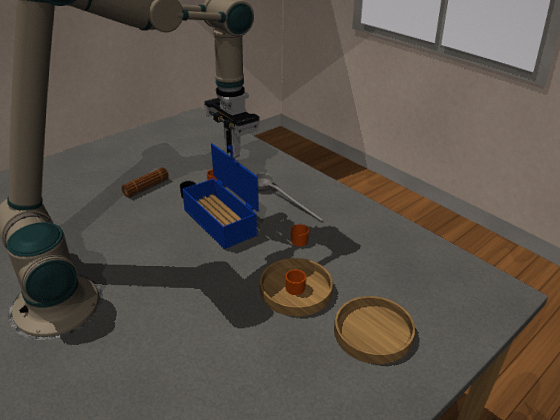

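The final picture shows the lid upright and held at about (232,170), and the cup upright in the bento at (296,283). The cups, mat roll and ladle are where they started, so I'm handing in.

```bash
python3 - <<'E'
from m import *
manip.sleep(.5); print(manip.current_clock()); manip.sign_off()
E
```

```text
27.4833
the job is handed in; nothing more can be done
```

I moved the orange cup off the lid and set it down in the nearer bento. I then swung the lid up by its thumb bar and handed in at 27.5 s, still holding it upright. The sign-off gives no verdict, so what follows is from my own checks.

- **Cup:** I pinched it at 6 N. It stands upright in the middle of the bento in both views, let go while the lid was still shut.
- **Lid:** I gripped the bar at 8 N. The commanded angle is 1.565 rad, and the lid's corners in both views agree within about 1 pixel (about 0.015 rad). The arm was at rest and the finger gap was 31.5 mm, against the bar's 32 mm length.
- **Bystanders:** the cups kept their pixel positions within about 1 pixel in the top view. The mat roll's bounding box starts at the same pixel, though its mask changed a little with the arm's shadow. The ladle looks unmoved by eye, but the lid partly hides it in the side view.
- **Small disagreement:** a steady upward force of about 4–6 N on the tool remained at the top. I put it down to a small error in the arc's radius and left it, since at the top it barely affects the angle and total force stays well under the limit.

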